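# Set the book clamp to its gauge mark with the thumbwheel

### The arm

A 6-joint arm with a two-finger parallel gripper is mounted at the origin on the work surface. World frame = base frame: x ahead of the robot, y to its left, z up, the work surface at z = 0. Lengths are in m, angles in degrees, forces in N, time in s.
With the tool pointing down it reaches from about 0.35 to 0.85 m from the base axis. Payload 8.1 kg.
Tool frame: the origin (TCP) lies midway between the tips of the shut fingers; the grasp point (between the pads) lies 19 mm behind it; z points along the fingers, y is the direction in which the jaws open and shut (so a half turn about z gives the same grasp; the last joint's range is limited). The gripper opens to 93 mm and grips with 3 to 60 N. Pads are 15 mm wide; open, the fingers measure 128 mm over their backs; the gripper's body (75 mm by 188 mm) begins 65 mm behind the grasp point.
Start: joints at [-73.018, 7.471, 85.268, -0, 87.261, -4.893], TCP at [0.224, -0.557, 0.219] pointing down, gripper open.
Joint ranges: [-169.43, 169.43], [-51.17, 129.36], [1.28, 143.12], [-76.62, 256.62], [0, 156.53], [-152.29, 152.29]. Speed limits (degrees/s): [136.94, 136.94, 159.86, 180, 180, 180].

### API

Orientations are given as a 3x3 rotation matrix whose columns are the frame's x, y, z axes.
In Python, from workcell import env, claw, cams, order, telemetry gives the robot as it stands. Calls block until the motion is done:
- env.move_to(position, orientation): joint-space move of the TCP to a pose.
- env.line_to(position, attitude=None, vel=0.15): straight line of the TCP; attitude=None keeps the orientation; vel is the mean speed in m/s.
- env.move_j(angles): joint-space move.
- claw.open_jaws() and claw.close(grasp_force=None): open the fingers fully, or close them until they stop; grasp_force is the grip in N (None keeps the last).
- env.hold(seconds).
- env.ik(position, orientation): joint angles nearest the present ones, or None.
- cams.read_camera(name): name is "scene" or "top" or "wrist"; returns (picture, depth): 480x640x3 uint8, red, green, blue; 480x640 float32, m along the optical axis (not along the pixel's ray), 0 where there is no reading.
- cams.get_calibration(name): a dict with "fx", "fy", "cx", "cy" (pixels), "eye" and "rotation" of the camera in the world. Camera axes: x right, y up, looking along -z (the intrinsics and any distortion apply to the point x, -y, -z); pixel columns grow to the right and rows downward; lengths in m; the calibration is good to about 2 mm. A picture is of the moment at which its call begins: read the wrist's pose just before it. get_calibration takes no time and is no camera call; for the wrist camera it gives the pose at the moment of the call.
A pose or a line that the arm cannot do raises env.IKError and nothing moves.
- order.hand_in(): hands the job in, once; it reports no verdict.
Readings, each from a call of its own:
- telemetry.read_t(): time.
- telemetry.read_joint_pos(): joint angles.
- telemetry.read_qvel(): joint speeds.
- telemetry.read_joint_efforts(): joint torques, N m.
- telemetry.read_position(): TCP position.
- telemetry.read_tool_rot(): TCP orientation.
- telemetry.read_ft_force(): force on the tool from outside, world axes, zero at the start.
- telemetry.read_torque(): the same for the moment, N m.
- telemetry.read_opening(): opening from 0.0 (shut) to 1.0 (fully open).
Only numpy, scipy, OpenCV 4.12 (cv2) and the standard library are available. Lean on these libraries where they do the work, as an engineer would, in place of code of your own. Each camera call takes 0.05 s, during which the arm holds its last target. There are 200 camera calls.

### The job

Close the empty book clamp to its gauge mark: with a fingertip, roll the knurled thumbwheel on the clamp until the pointer on the sliding fence lines up with the dark index on the scale (to about 2 mm), then leave the clamp alone. Move the fence only by rolling the wheel, not by pushing the fence itself, and leave the things lying around the clamp where they are.

Things in the scene. Friction and masses are not known exactly. Their poses are not given: they have to be found in the camera images.
- clamp: book clamp fixed to the table; grey base plate 220 (x) x 360 (y) x 14 mm; origin under its centre, z up. Positions below are mm in this frame. Fixed wooden fence at y = -135 (160 long, 16 thick, top z = 60); the sliding fence stands parallel to it on its +y side; at the +y end a grey housing (x -26 to 47, y 49 to 141, top z = 66) holds the thumbwheel; scale strip along the +x edge
- wheel: knurled steel thumbwheel, 68 mm over its ribs, 28 wide; 20 round ribs 10 mm apart, 2 mm proud. Origin at the wheel's centre, clamp (0, 95, 44). Turns without end about its own x = clamp x (its y and z turn with it). A rack ties it to the sliding fence: 1 rad = 10 mm of fence (34 mm of rim = 10 mm of fence), both ways
- wheel_top (a point): fixed point at the top of the wheel's rim, clamp (0, 95, 78), 12 mm above the housing; axes as the clamp's. Dragging the rim here towards the fixed fence (clamp -y) moves the sliding fence the same way and closes the gap; +y opens it. Needs about 1 to 2 N along the rim and stays where it is left: press down with some 3 to 15 N and drag, lift, go back, repeat
- jaw: sliding fence: wooden bar 160 (x) x 16 (y), z = 14 to 60, axes as the clamp's; origin on its centre line at table height. Slides along clamp y, from y = -19 (fully open) up to 85 mm towards -y; starts 0 to 12 mm from fully open. Do not push it directly
- pointer (a point): tip of the dark steel pointer on the +x end of the sliding fence, on the fence's centre line at jaw x = 94, z = 26.5, above the scale strip; axes as the clamp's; moves with the fence
- mark (a point): gauge mark: tip of the dark index (saddle with a small brass screw) fixed on the scale strip at clamp x = 96.5, z = 26.5; axes as the clamp's. The pointer is at the mark when both have the same clamp y. At the start the mark lies 20 to 60 mm further towards -y than the pointer
- book: bystander: closed book, 120 x 170 x 28, lying flat past the fixed fence; origin under its centre
- glue_jar: bystander: closed jar, 64 across, 75 high; origin under its centre
- glue_brush: bystander: glue brush lying flat; origin near its middle on the table
- folder: bystander: flat white folding stick 150 x 22 x 5; origin under its centre
- weight: bystander: turned steel weight, 56 across, 60 high; origin under its centre
- tape: bystander: card ring (empty tape roll), 84 across, 24 high; origin under its centre
- scissors: bystander: scissors with green handles, about 200 long, 10 high; origin near the rivet, on the table

How it is judged (in metres and radians):
On the way, in this order (a step that is already met when the one before it is completed fails the run):
1. a fingertip bears on the thumbwheel (contact force between the fingers and wheel above 0.5 N), for 0.1 s.
2. the pointer comes to the gauge mark (y of pointer in the frame of mark between -0.0025 and 0.0025 m), for 0.1 s.
At the end, for the whole second after the job is handed in: the pointer on the sliding fence is within 2.5 mm of the gauge mark along the scale, and the fence is at rest (all of step 2 and linear speed of jaw below 0.003 m/s); the robot touches nothing.
It fails at once if the sliding fence is pushed directly by the robot (contact force between any of the arm, the fingers and jaw above 1.5 N).
It fails at once if a bystander is moved by more than 15 mm (pushed, lifted or carried) (distance of any of book, glue_jar, glue_brush, folder, weight, tape, scissors from where it was at the start of the episode above 0.015 m).
It also fails if it takes over 72 s, if anything falls off the work surface, if the arm or the gripper's body presses on something with over 40 N, if the wrist force passes 120 N, or if a joint passes its speed limit or range.

## Working session

There is one attempt and no reset: what is moved stays moved. The work goes in short steps, each a Python script; the robot and the scene stay as the last script left them, time stands still between calls to the robot, and variables do not carry over. Pictures are saved under pics/ and viewed, about 8 in all and at most 12, crops included, and the job is handed in when it is done.

```bash
mkdir -p pics; python3 - <<'E'
from workcell import env,claw,cams,order,telemetry
import cv2,numpy as np
for n in("scene","top"):
    p,d=cams.read_camera(n); cv2.imwrite(f"pics/{n}0.png",p[:,:,::-1]); np.savez(f"{n}0.npz",p=p,d=d)
    print(n,cams.get_calibration(n))
print(telemetry.read_t(),telemetry.read_ft_force(),telemetry.read_tool_rot())
E
```

```text
scene {'fx': 621.6002022131163, 'fy': 621.6002022131163, 'cx': 318.8471683723355, 'cy': 232.91655255373914, 'eye': array([ 0.98050468, -0.53791592,  0.91352107]), 'rotation': array([[ 0.82254543, -0.44111409,  0.35893924],
       [ 0.5686442 ,  0.6467435 , -0.50829776],
       [-0.00792431,  0.62220672,  0.78281288]])}
top {'fx': 551.880005761313, 'fy': 551.880005761313, 'cx': 317.19614509945876, 'cy': 248.37313815371107, 'eye': array([0.3657103 , 0.01593014, 1.09005211]), 'rotation': array([[-1.18500858e-01,  9.72598181e-01, -2.00025812e-01],
       [-9.92953944e-01, -1.16094407e-01,  2.37603606e-02],
       [-1.12594412e-04,  2.01432042e-01,  9.79502486e-01]])}
0.1 [-0.13877826  1.21434184  0.00996164] [[ 9.28009282e-01  3.72556769e-01 -4.76635229e-04]
 [ 3.72557045e-01 -9.28007950e-01  1.57871983e-03]
 [ 1.45841477e-04 -1.64264047e-03 -9.99998640e-01]]
```

View pics/top0.png

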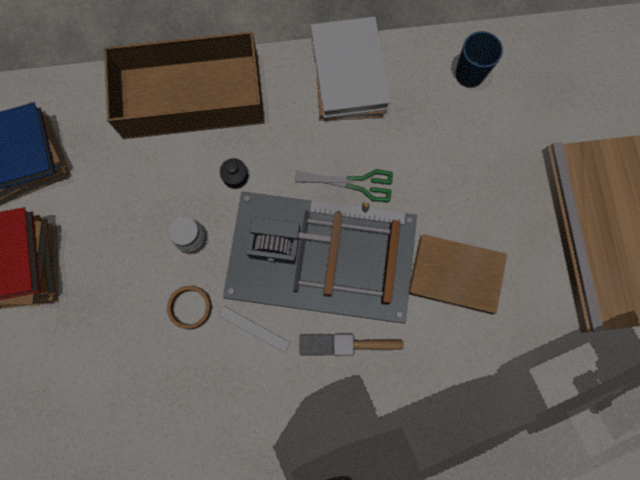

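View pics/scene0.png

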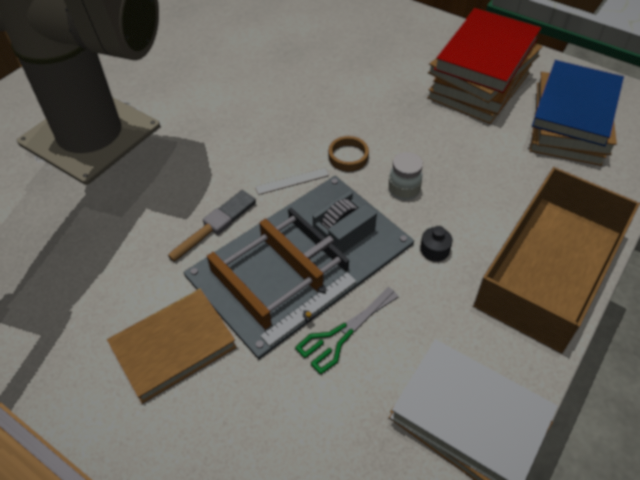

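The top picture shows the clamp plate with corners near (243,193), (417,213), (406,322) and (225,298). The wheel is at about (272,245), the sliding fence at (333,253), and the brass screw of the mark at (365,206). Clamp +y points to image left.

```bash
cat > h.py <<'E'
from workcell import env,claw,cams,order,telemetry
import cv2,numpy as np
def ray(px,z,c):
    px=np.atleast_2d(px).astype(float)
    v=np.c_[(px[:,0]-c["cx"])/c["fx"],-(px[:,1]-c["cy"])/c["fy"],-np.ones(len(px))]@np.array(c["rotation"]).T
    e=np.array(c["eye"]); return e+v*((z-e[2])/v[:,2])[:,None]
def proj(P,c):
    q=(np.atleast_2d(P)-c["eye"])@np.array(c["rotation"])
    return np.c_[c["cx"]+c["fx"]*q[:,0]/-q[:,2], c["cy"]-c["fy"]*q[:,1]/-q[:,2]]
def clampRT(x,y,a):
    return np.array([[np.cos(a),-np.sin(a),0],[np.sin(a),np.cos(a),0],[0,0,1]]),np.array([x,y,0])
E
python3 - <<'E'
from h import *
c=cams.get_calibration("top"); f=np.load("top0.npz"); p=f["p"].astype(int); 
r,g,b=p[...,0],p[...,1],p[...,2]
print(p[280,260],p[400,200],p[215,285])
m=((b-r)>4).astype(np.uint8); m[:180]=0;m[330:]=0;m[:,:215]=0;m[:,425:]=0
m=cv2.morphologyEx(m,cv2.MORPH_OPEN,np.ones((3,3)))
cs=max(cv2.findContours(m,0,2)[0],key=cv2.contourArea)[:,0]
h=cv2.convexHull(cs)[:,0]
P=ray(h,0.014,c)[:,:2]
R=cv2.minAreaRect((P*1000).astype(np.float32)); print(R, cv2.boxPoints(R))
q=proj(np.c_[cv2.boxPoints(R)/1000,[.014]*4],c); print(q)
im=p.astype(np.uint8)[:,:,::-1].copy()
cv2.polylines(im,[q.round().astype(int)],True,(0,0,255),1)
im=cv2.resize(im[160:340,200:440],None,fx=3.3,fy=3.3,interpolation=cv2.INTER_CUBIC); cv2.imwrite("pics/fit.png",im)
E
```

```text
[76 82 81] [122 117 113] [81 84 88]
((463.3553161621094, -98.89503479003906), (78.77301788330078, 172.873291015625), 4.84769868850708) [[ 416.80518   -16.096037]
 [ 431.41425  -188.35094 ]
 [ 509.90546  -181.69403 ]
 [ 495.2964     -9.439133]]
[[330.6005824  333.01653791]
 [417.6765732  314.85249811]
 [408.16626082 275.5549115 ]
 [322.28101847 293.20255064]]
```

View pics/fit.png

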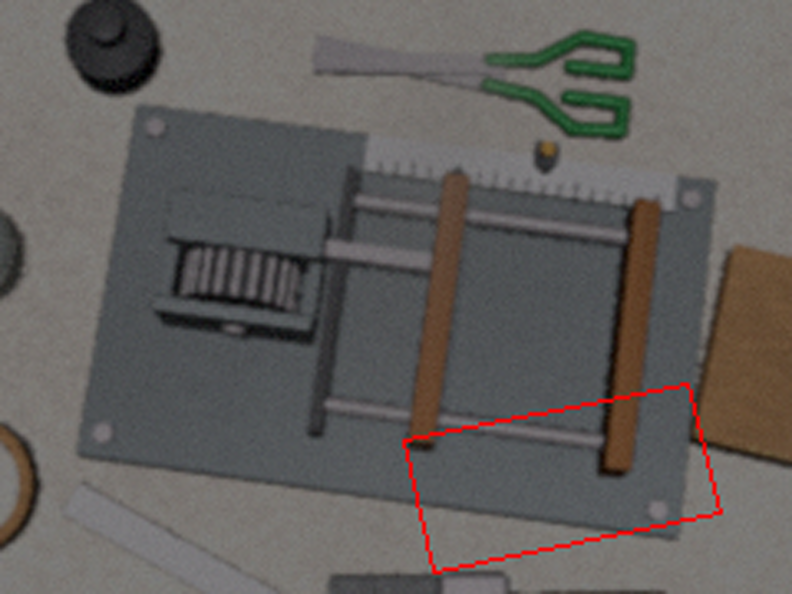

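The red box shows the mask failed. I can see the plate corners clearly in this crop, at (138,104), (714,180), (677,537) and (80,455), so I'll use those.

```bash
python3 - <<'E'
from h import *
c=cams.get_calibration("top")
q=np.array([[138,104],[714,180],[677,537],[80,455]])/3.3+[200,160]
W=ray(q,.014,c)[:,:2]; print(W,np.linalg.norm(np.diff(W,axis=0,append=W[:1]),axis=1))
L=np.array([[110,180],[110,-180],[-110,-180],[-110,180]])/1000
t=W.mean(0); U,S,V=np.linalg.svd(L.T@(W-t)); R=(V.T@U.T); a=np.arctan2(R[1,0],R[0,0])
print("pose",t,np.degrees(a),"res",W-t-L@R.T)
np.save("pose0.npy",[*t,a])
R3,T=clampRT(*t,a)
for n,px,z in(("mark",[543,170],.0265),("ptr",[457,175],.0265),("wheel",[240,272],.078)):
    w=ray(np.array(px)/3.3+[200,160],z,c); print(n,(w-T)@R3*1000)
print("wheeltop world",R3@[0,.095,.078]+T)
cw=cams.get_calibration("wrist"); Rt=telemetry.read_tool_rot(); p=telemetry.read_position()
print("cam in tool",Rt.T@(cw["eye"]-p),Rt.T@cw["rotation"],cw["fx"])
f=np.load("top0.npz")["d"]; print("depth wheel",f[240:248,270:275].mean())
E
```

```text
[[ 0.72084306  0.12805518]
 [ 0.63088957 -0.21693172]
 [ 0.41926695 -0.16190864]
 [ 0.50889526  0.18193867]] [0.35652152 0.21865881 0.35533675 0.21868996]
pose [ 0.56997371 -0.01721163] -14.559394212746698 res [[-0.00084731 -0.00130077]
 [-0.00030275  0.00215185]
 [ 0.00100989  0.00187057]
 [ 0.00014016 -0.00272165]]
mark [[ 97.78527776 -73.10774578  26.5       ]]
ptr [[ 87.67135817 -21.99386959  26.5       ]]
wheel [[ 0.20838293 93.13692456 78.        ]]
wheeltop world [0.59385514 0.07473769 0.078     ]
cam in tool [ 0.0656003  -0.00030518 -0.16506551] [[-1.69992758e-04  9.70817816e-01  2.39818136e-01]
 [ 9.99999985e-01  1.70133351e-04  2.01163570e-05]
 [-2.12717455e-05  2.39818136e-01 -9.70817831e-01]] 374.52408095173945
depth wheel 1.0369844
```

```bash
cat >> h.py <<'E'
x0,y0,a0=np.load("pose0.npy"); RC,TC=clampRT(x0,y0,a0)
RT=np.c_[RC[:,0],-RC[:,1],[0,0,-1]]     # tool x = clamp x, tool y = clamp -y
W=lambda x,y,z:RC@np.array([x,y,z])/1000+TC
def snap(name,crop=None,s=1):
    c=cams.get_calibration("wrist"); p,d=cams.read_camera("wrist")
    im=p[:,:,::-1].copy(); np.savez(name+".npz",p=p,d=d,**{k:c[k] for k in c})
    if crop: im=im[crop[1]:crop[3],crop[0]:crop[2]]
    cv2.imwrite(f"pics/{name}.png",cv2.resize(im,None,fx=s,fy=s,interpolation=cv2.INTER_CUBIC)); return p,c
E
python3 - <<'E'
from h import *
claw.close(5)
env.move_to(W(0,10,200),RT); env.line_to(W(0,10,140)); env.hold(.3)
snap("w1"); print(telemetry.read_t(),telemetry.read_position(),W(0,10,140),telemetry.read_ft_force(),telemetry.read_opening())
E
```

```text
4.7667 [ 0.57301591 -0.00755041  0.14090164] [ 0.57248755 -0.00753275  0.14      ] [-0.79211137 -0.39623589 -0.32472184] 0.006567181384535043
```

View pics/w1.png

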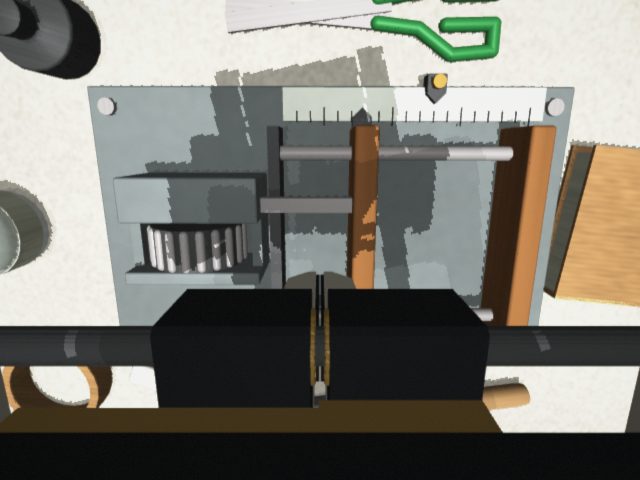

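The wrist picture shows the pointer tip at (361,107), the mark tip at (433,102), the far plate corners at (88,87) and (575,87), and the wheel centred near (195,248). The shut fingertips span x of about 288–355.

```bash
python3 - <<'E'
from h import *
c=np.load("w1.npz")
for n,px,z in(("c1",[88,87],.014),("c2",[575,87],.014),("ptr",[361,107],.0265),("mark",[434,103],.0265),("wheelL/R top",[[147,245],[243,245]],.066),
  ("house far edge, top",[[115,178],[262,174]],.066),("jawtop end",[[351,126],[380,126]],.06)):
    print(n,((ray(px,z,c)-TC)@RC*1000).round(1))
im=c["p"][:,:,::-1][60:140,330:460]; cv2.imwrite("pics/z1.png",cv2.resize(im,None,fx=6,fy=6,interpolation=cv2.INTER_CUBIC))
E
```

```text
c1 [[108.1 179.4  14. ]]
c2 [[ 108.1 -176.7   14. ]]
ptr [[ 93.  -19.3  26.5]]
mark [[ 95.7 -70.8  26.5]]
wheelL/R top [[  2.4 124.6  66. ]
 [  2.3  60.9  66. ]]
house far edge, top [[ 46.4 140.1  66. ]
 [ 48.9  46.6  66. ]]
jawtop end [[ 78.4  -9.8  60. ]
 [ 78.4 -28.1  60. ]]
```

View pics/z1.png

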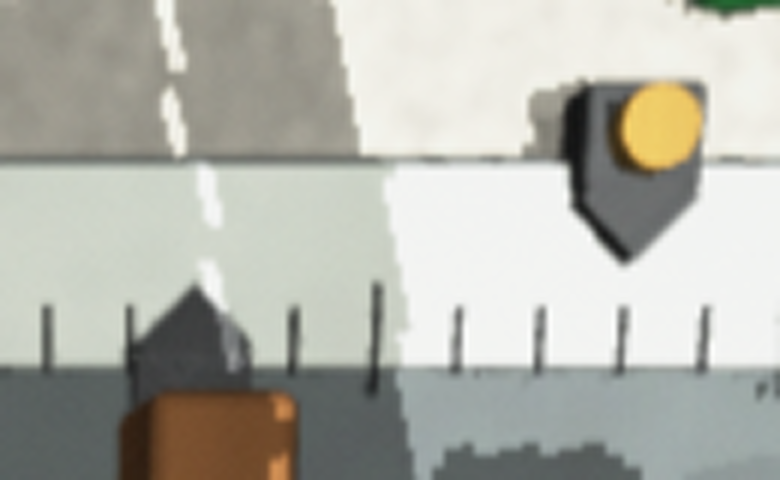

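```bash
cat >> h.py <<'E'
def F(): return np.mean([telemetry.read_ft_force() for _ in range(3)],0)
def descend(y,z,f0,fmin=4,zmin=68):
    while True:
        f=F()-f0
        if f[2]>fmin or z<=zmin: return z,f
        z-=.7; env.line_to(W(0,y,z),vel=.03)
E
python3 - <<'E'
from h import *
env.line_to(W(0,107,140),vel=.25); env.line_to(W(0,107,83),vel=.12); env.hold(.2); f0=F(); np.save("f0.npy",f0)
print(telemetry.read_t(),f0)
z,f=descend(107,82,f0); print(z,f,telemetry.read_position()[2],telemetry.read_t())
if f[2]>2:
    for y in range(103,82,-4):
        env.line_to(W(0,y,z),vel=.04); print(y,(RC.T@(F()-f0)).round(1),telemetry.read_position()[2].round(4))
env.line_to(W(0,83,95)); print(telemetry.read_t())
snap("w2")
E
```

```text
6.1333 [ 0.23792695  0.39862111 -0.23498847]
75.69999999999997 [-3.32190533  1.95071287  6.74813219] 0.0764975637047452 8.3833
103 [-5.4  1.7 12. ] 0.0772
99 [-6.9  1.1 15. ] 0.0777
95 [-6.9 -1.4 15.9] 0.0778
91 [-5.3 -2.3 13.9] 0.0774
87 [-2.9 -2.2  8.8] 0.0766
83 [-0.7 -2.4  5.5] 0.076
10.1583
```

View pics/w2.png

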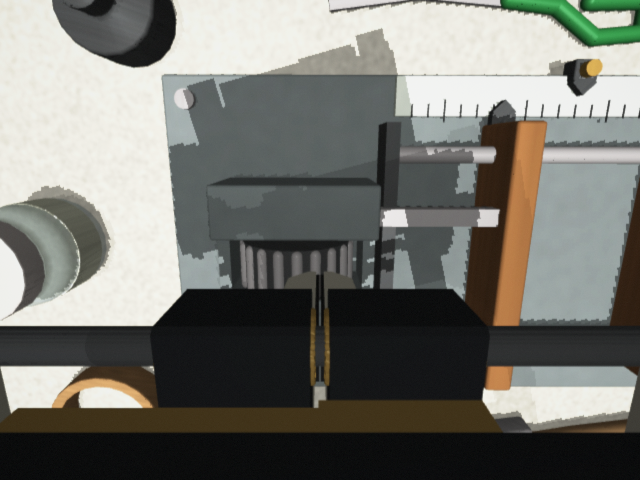

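The pointer tip is at (503,102) and the mark tip at (581,94). The press works. The force along the rim turned to drag and the fence moved.

```bash
python3 - <<'E'
from h import *
c=np.load("w1.npz")
print(((ray([[362.8,107.8],[434.3,103.7]],.0265,c)-TC)@RC*1000).round(1))
c=np.load("w2.npz")
print(((ray([[503,102],[581,94]],.0265,c)-TC)@RC*1000).round(1))
E
```

```text
[[ 92.5 -20.6  26.5]
 [ 95.2 -71.1  26.5]]
[[ 91.6 -25.2  26.5]
 [ 96.  -70.6  26.5]]
```

```bash
cat >> h.py <<'E'
def stroke(d0,d1,n=6,press=1.2,log=False):
    """drag the rim from y=95+d0 to 95+d1 along its arc, then lift"""
    env.line_to(W(0,95+d0,84),vel=.25); f0=F(); m=[]
    s=lambda d:77.9-press-d*d/90
    for d in np.linspace(d0,d1,n):
        env.line_to(W(0,95+d,s(d)),vel=.06); m.append((RC.T@(F()-f0))[1:].round(1))
    env.line_to(W(0,95+d1,84),vel=.15)
    print(round(telemetry.read_t(),1),*[f"{a[0]}/{a[1]}" for a in m])
E
python3 - <<'E'
from h import *
for i in range(4): stroke(19,-19)
env.line_to(W(0,30,110),vel=.25); env.hold(.2); snap("w3"); print(telemetry.read_t())
E
```

```text
12.5 4.2/9.5 1.4/7.0 -0.6/10.0 -3.8/8.4 -5.5/4.7 -2.3/1.2
14.8 8.2/14.1 2.3/13.6 2.3/9.7 -1.7/12.0 -2.4/9.9 -4.5/5.4
17.0 5.9/14.2 0.4/16.8 -2.7/11.3 -2.3/9.0 -4.5/9.2 -2.9/2.6
19.3 3.9/7.7 1.8/10.8 -1.3/11.8 -2.8/10.5 -3.3/4.3 -1.9/-0.4
19.9333
```

View pics/w3.png

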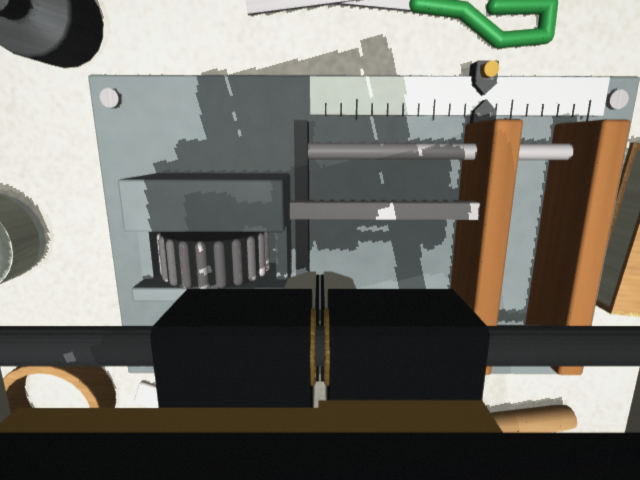

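The pointer (485,100) and mark (486,94) look nearly aligned. I'll check from straight above.

```bash
python3 - <<'E'
from h import *
env.line_to(W(0,-71,110),vel=.25); env.hold(.4); p,c=snap("w4")
u,v=proj(W(95,-71,26.5),c)[0].astype(int); print(u,v,telemetry.read_t())
u0,v0=u-40,v-35
cv2.imwrite("pics/z4.png",cv2.resize(p[v0:v0+60,u0:u0+80,::-1],None,fx=10,fy=10,interpolation=cv2.INTER_CUBIC))
for k in(0,799): print(((ray([u0+k/10,v],.0265,c)-TC)@RC*1000)[0].round(1))
E
```

```text
320 97 20.9333
[ 95.  -45.5  26.5]
[ 95.  -95.5  26.5]
```

View pics/z4.png

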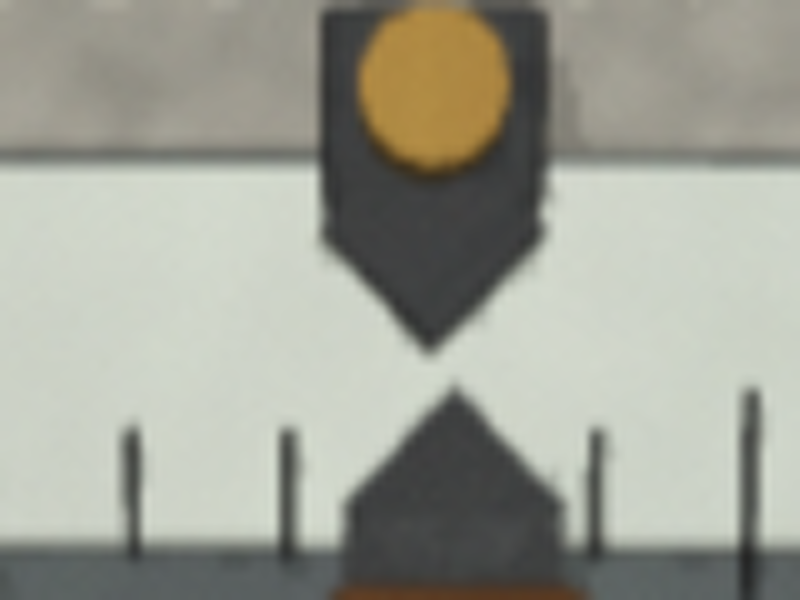

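The pointer tip (crop x 455) is 24 crop px past the mark tip (431), which is about 1.5 mm too far closed. That is inside tolerance, but a short roll back towards +y will centre it.

```bash
python3 - <<'E'
from h import *
env.line_to(W(0,60,110),vel=.25); env.line_to(W(0,91,90),vel=.2)
stroke(-4,4,n=4)
env.line_to(W(0,99,110),vel=.2); env.line_to(W(0,-71,110),vel=.25); env.hold(.4); p,c=snap("w5")
u0,v0=280,62
cv2.imwrite("pics/z5.png",cv2.resize(p[v0:v0+60,u0:u0+80,::-1],None,fx=10,fy=10,interpolation=cv2.INTER_CUBIC)); print(telemetry.read_t())
E
```

```text
23.5 -1.2/5.1 -0.5/4.8 0.5/5.9 -1.1/8.0
25.0333
```

View pics/z5.png

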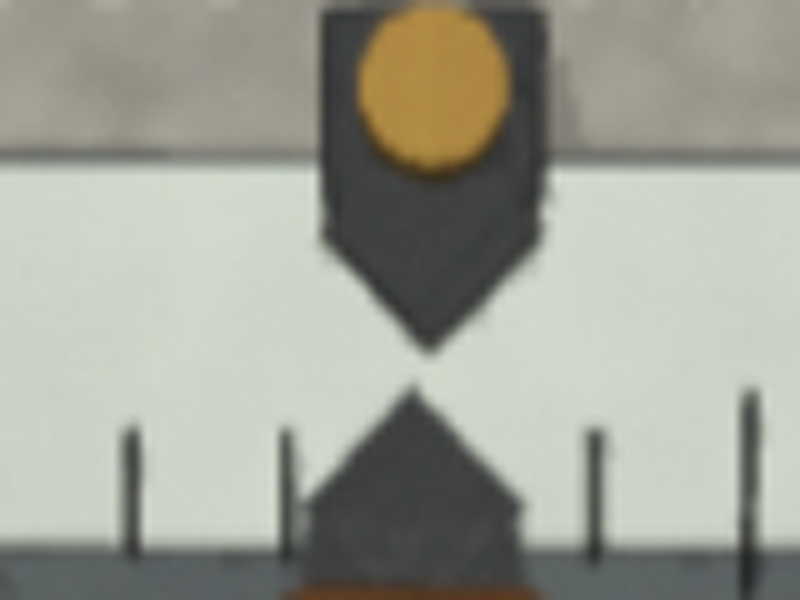

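The pointer tip is now at crop x 412 and the mark tip at 430, so the pointer is 1.1 mm on the open side and inside the tolerance. The arm is clear of everything.

```bash
python3 - <<'E'
from h import *
env.hold(.3); print(telemetry.read_ft_force(),telemetry.read_t()); order.hand_in()
E
```

```text
[-0.38326668 -0.3236902  -0.05223995] 25.3333
the job is handed in; nothing more can be done
```

I closed the clamp to its gauge mark and handed the job in at about 25 s. I used the shut fingertips on the thumbwheel: five closing strokes, then one short stroke back.

- **Alignment:** the first check from straight above showed the pointer about 1.5 mm past the mark. After the roll back, it was about 1.1 mm on the open side, within the 2.5 mm limit.
- **Forces:** pressing on the wheel peaked at about 17 N, a little over the suggested 15 N. The tool force was near zero with the arm lifted clear at hand-in.
- **Bystanders:** I only worked above the wheel and kept the tool high elsewhere. I took no final overall picture, so their positions are not measured.
- **Failed step:** the automatic mask for the base plate failed, so I read the corners by eye. They fitted the known size to about 2–5 mm, and the wrist view agreed to about 2 mm.

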